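# Tap the raised vial stoppers home, shortest first

## Robot

A 6-joint arm with a two-finger parallel gripper is mounted at the origin on the work surface. World frame = base frame: x ahead of the robot, y to its left, z up, the work surface at z = 0. Lengths are in mm, angles in rad, forces in N, time in s.
With the tool pointing down it reaches from about 275 to 1000 mm from the base axis. Payload 8.4 kg.
Tool frame: the origin (TCP) lies at the centre of the arm's flange, where the gripper is bolted on; the fingertips stand 173 mm ahead of it and the grasp point (between the pads) lies 155 mm ahead of it (r.nose_length is the distance from the TCP to the fingertips, in mm); z points along the fingers, y is the direction in which the jaws open and shut (so a half turn about z gives the same grasp; the last joint's range is limited). The gripper opens to 85 mm and grips with 20 to 120 N. Pads are 22 mm wide; open, the fingers measure 114 mm over their backs; the gripper's body (76 mm by 85 mm) begins 54 mm behind the grasp point. The pads swing forward as they close: fully open they stand 13 mm farther back than shut.
Start: joints at [1.147, 0.353, 1.633, -0, 1.155, -0.002], TCP at [255.876, 570.225, 404.681] pointing down, gripper open.
Joint ranges: [-2.63, 2.63], [-0.92, 2.1], [0.06, 2.66], [-1.3, 4.44], [0, 2.69], [-3.02, 3.02]. Speed limits (rad/s): [2.22, 2.22, 2.79, 3.14, 3.14, 3.14].

## Interface

Orientations are given as [roll, pitch, yaw] about the fixed x, y, z axes, in that order (R = Rz(yaw) Ry(pitch) Rx(roll)).
In Python, from rig import r, grab_frame, workorder gives the robot as it stands.
- The arm moves only by the tool carry_out, never from a script. Its argument "steps" is a list that holds one entry, the list of rows, each a list of 5 numbers: the opening in per cent of the stroke, from 0 (shut) to 100 (fully open), then the shift along the tool's x, y, z in m, then the turn about the tool's z in degrees. In form: [[[jaw, x, y, z, spin], ...]]. A call has 1 to 8 rows; each row is the pose to reach, as a shift and turn from the pose measured when the call began, along the tool's axes at that moment; what a row does not reach only later rows make up. A row lasts 1/10 s, in which the tool goes at most 50 mm and 8.59 degrees, less where a joint would pass 70% of its speed; a pose out of reach is approached as far as the arm can. A call with a gripper value outside its range is refused whole. The fingers move at their own pace and stop on an object; "squeeze" is the grip in N (left out, the last holds). Time passes only in rows, so rows that repeat a pose let the fingers close. It gives the time, the measured TCP pose, the force and the opening at its end, in the units of the state.
- r.sense(): the state, without advancing time (a new reading comes with each control period).
- grab_frame(name): name is "scene" or "top" or "wrist"; returns a dict with "image" (400x640x3 uint8, red, green, blue), "intrinsics" (3x3 intrinsics, pixels), "eye" and "rotation" of the camera in the world; the wrist camera has in their place "T_tool_cam" (4x4, takes a point from camera to tool coordinates, whose origin is the TCP and whose axes are the flange's). Camera axes: x right, y up, looking along -z (the intrinsics and any distortion apply to the point x, -y, -z); pixel columns grow to the right and rows downward; lengths in mm; the calibration is good to about 2 mm. A picture is of the moment at which its call begins: read the wrist's pose just before it. There is no depth.
- workorder.sign_off(): hands the job in, once; it reports no verdict.
The state is a dict: "clock": time; "qpos": joint angles; "qvel": joint speeds; "joint_efforts": joint torques, N m; "eef_pos": TCP position; "tcp_rot": TCP orientation; "contact_force": force on the tool from outside, world axes, zero at the start; "wrist_torque": the same for the moment, N m; "opening": opening from 0.0 (shut) to 1.0 (fully open).
Only numpy, scipy, OpenCV 4.12 (cv2) and the standard library are available. Lean on these libraries where they do the work, as an engineer would, in place of code of your own. Each camera call takes 0.05 s, during which the arm holds its last target.

## Task

Three vials in the rack still have their grey rubber stoppers standing raised. With the fingertips, lightly tap each stopper down until it is fully home: first on the shortest vial, then on the middle one, last on the tallest. Do not lift or pull out any vial, and leave the two metal-capped vials untouched and the beaker and bottle where they are.

Things in the scene. Friction and masses are not known exactly. Their poses are not given: they have to be found in the camera images.
- rack: black plastic vial rack, 180 x 260 x 30 mm (its x, y, z), fixed to the steel work surface; origin at the centre of its underside. Six identical round pockets, 42.5 mm wide and 20 mm deep, in two rows of three at x = -40 and +40 mm, y = -80, 0 and +80 mm in its frame. Five hold a vial standing loose, in any arrangement; one is empty.
- vial_short: the shortest of the three unsealed glass vials, 40 mm in diameter (30 mm at the mouth), 50 mm from its foot to its mouth, about 110 g, standing loose in a rack pocket; origin at the centre of its foot, z up along it. It must stay standing in its pocket; it may rock by a millimetre or two.
- stopper_short_top (a point): centre of the flat top of the grey rubber stopper of the short vial: a disc 29 mm in diameter and 7 mm thick whose top stands 16 mm above the glass mouth (66 mm above the vial's foot) when fully raised (joint 0) and 7 mm above it when home. The thick top is soft: it gives about 1 mm for each 4 N, 3.5 mm at most, and springs back
- stopper_short (a joint): how far that stopper has gone down, in m: 0 fully raised, with a 9 mm gap under its disc; 0.009 fully home, disc on the glass. Starts between 0 and 0.0015. It slides with about 3 N of steady friction, has no spring and stays where it is left; at 0.009 it meets the glass and from there the force climbs as the soft top gives. More than 20 N on it breaks the glass.
- vial_middle: the middle-height of the three unsealed glass vials, 40 mm in diameter (30 mm at the mouth), 70 mm from its foot to its mouth, about 110 g, standing loose in a rack pocket; origin at the centre of its foot, z up along it. It must stay standing in its pocket; it may rock by a millimetre or two.
- stopper_middle_top (a point): centre of the flat top of the grey rubber stopper of the middle vial: a disc 29 mm in diameter and 7 mm thick whose top stands 16 mm above the glass mouth (86 mm above the vial's foot) when fully raised (joint 0) and 7 mm above it when home. The thick top is soft: it gives about 1 mm for each 4 N, 3.5 mm at most, and springs back
- stopper_middle (a joint): how far that stopper has gone down, in m: 0 fully raised, with a 9 mm gap under its disc; 0.009 fully home, disc on the glass. Starts between 0 and 0.0015. It slides with about 3 N of steady friction, has no spring and stays where it is left; at 0.009 it meets the glass and from there the force climbs as the soft top gives. More than 20 N on it breaks the glass.
- vial_tall: the tallest of the three unsealed glass vials, 40 mm in diameter (30 mm at the mouth), 90 mm from its foot to its mouth, about 110 g, standing loose in a rack pocket; origin at the centre of its foot, z up along it. It must stay standing in its pocket; it may rock by a millimetre or two.
- stopper_tall_top (a point): centre of the flat top of the grey rubber stopper of the tall vial: a disc 29 mm in diameter and 7 mm thick whose top stands 16 mm above the glass mouth (106 mm above the vial's foot) when fully raised (joint 0) and 7 mm above it when home. The thick top is soft: it gives about 1 mm for each 4 N, 3.5 mm at most, and springs back
- stopper_tall (a joint): how far that stopper has gone down, in m: 0 fully raised, with a 9 mm gap under its disc; 0.009 fully home, disc on the glass. Starts between 0 and 0.0015. It slides with about 3 N of steady friction, has no spring and stays where it is left; at 0.009 it meets the glass and from there the force climbs as the soft top gives. More than 20 N on it breaks the glass.
- sealed_a: already sealed glass vial with a flat, shiny aluminium cap and no gap under it, 40 mm in diameter, 62 mm tall, standing loose in a rack pocket; origin at the centre of its foot. To be left untouched.
- sealed_b: already sealed glass vial with a flat, shiny aluminium cap and no gap under it, 40 mm in diameter, 62 mm tall, standing loose in a rack pocket; origin at the centre of its foot. To be left untouched.
- beaker: open stainless-steel beaker, 80 mm across the rim, 85 mm tall, standing beside the rack; origin at the centre of its underside. To be left alone.
- bottle: white plastic bottle with a cap, 60 mm in diameter, 120 mm tall, standing beside the rack; origin at the centre of its underside. To be left alone.
Not all that is in view belongs to the job. What is shaped like the vial_short but purple is not meant. Leave any green look-alike of the vial_tall alone.

How it is judged:
By the outcome, as a careful person would: the job done as asked, in the order asked, and still so for the second after the job is handed in, with the robot touching nothing.
It also fails if it takes over 45 s, if anything falls off the work surface, if the arm or the gripper's body presses on something with over 40 N, if the wrist force passes 120 N, or if a joint passes its speed limit or range.

## Working session

There is one attempt and no reset: what is moved stays moved. The work goes in short steps, Python scripts to look and compute and a tool call to move; the robot and the scene stay as the last step left them, time stands still between calls to the robot, and variables do not carry over. Pictures are saved under pics/ and viewed, and the job is handed in when it is done.

Besides the shell and the picture viewer there is one more tool, called after ">>>" as name(argument=value, ...), one argument or row to a line, values as JSON. carry_out: Moves the arm, as the interface text tells. Its arguments: {"type":"object","properties":{"steps":{"type":"array","items":{"type":"array","items":{"type":"array","items":{"type":"number"}}}},"squeeze":{"type":"number"}},"required":["steps"]}

```bash
ls; mkdir -p pics
python3 - <<'E'
from rig import r, grab_frame
import cv2
s=r.sense(); print(s['clock'],s['eef_pos'],s['tcp_rot'],s['contact_force'],s['opening'],r.nose_length)
for n in ('scene','top'):
    f=grab_frame(n); cv2.imwrite(f'pics/{n}0.png',f['image'][:,:,::-1])
    print(n,f['intrinsics'],f['eye'],f['rotation'],[k for k in f])
E
```

```text
pics
0.0 [255.77957123 570.02723779 403.98719717] [-3.14027082e+00 -5.03264521e-06  2.71982982e+00] [-0.13314157 -0.38535938  0.14953005] 0.9958981844710264 173.4
scene [[400.03936843   0.         324.30961598]
 [  0.         400.03936843 201.19001109]
 [  0.           0.           1.        ]] [1240.13800208  -35.40227171  655.94326816] [0.88517078 0.00658065 1.45940039] ['image', 'intrinsics', 'eye', 'rotation']
top [[483.17469863   0.         316.48574641]
 [  0.         483.17469863 196.48300869]
 [  0.           0.           1.        ]] [ 356.06028847    4.65892148 1149.01635427] [ 0.17418797  0.01138977 -1.58940661] ['image', 'intrinsics', 'eye', 'rotation']
```

View pics/scene0.png

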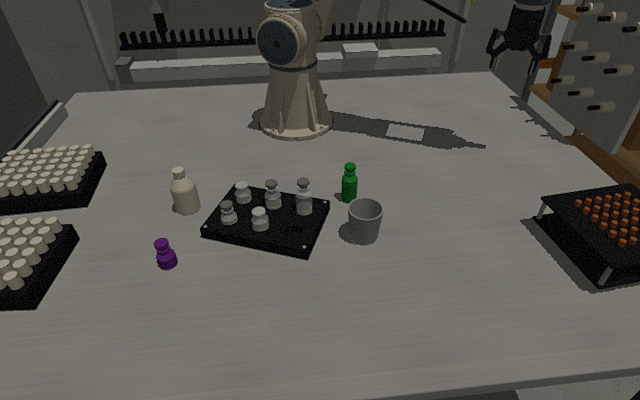

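View pics/top0.png

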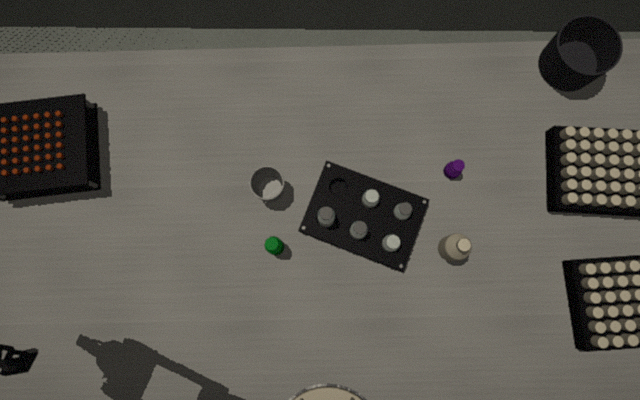

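The scene view has the tall vial at (304,197), the middle at (272,193), a grey-topped short one at (228,212), and shiny caps at (242,192) and (260,218). The decoys are purple at (165,255) and green at (349,183), with the beaker at (365,220) and the bottle at (184,192). I'll check this in a close crop.

Run:
```python
import cv2,numpy as np
a=cv2.imread('pics/scene0.png')[160:270,190:350]; b=cv2.imread('pics/top0.png')[150:280,290:440]
cv2.imwrite('pics/c1.png',cv2.resize(a,None,fx=5,fy=5,interpolation=cv2.INTER_CUBIC))
b=np.clip(b.astype(float)*1.6,0,255).astype('uint8')
cv2.imwrite('pics/c2.png',cv2.resize(b,None,fx=4.5,fy=4.5,interpolation=cv2.INTER_CUBIC))
```

```text
(no output)
```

View pics/c1.png

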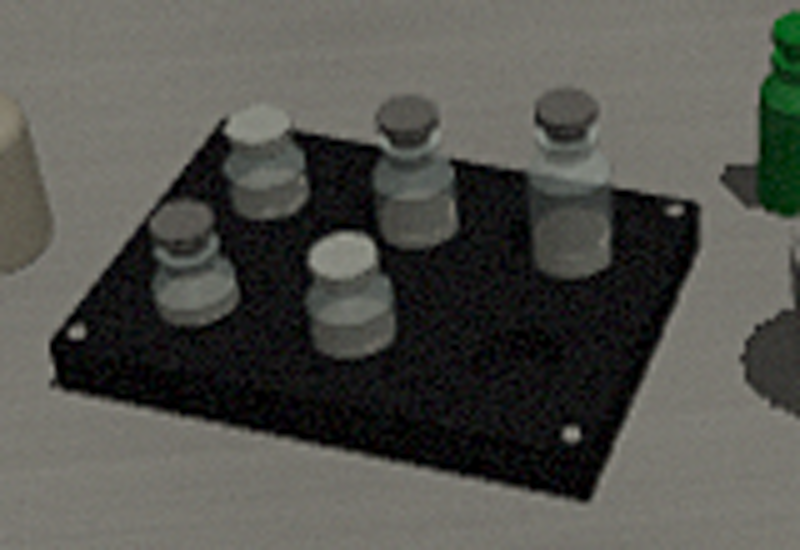

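View pics/c2.png

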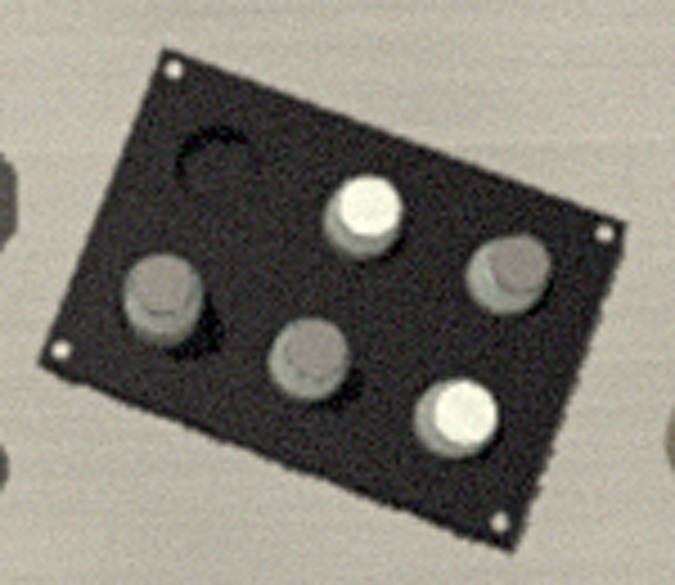

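Candidates, with scene pixels: short = grey (228,205), middle = grey (271,183), tall = grey (303,181). Rejected: shiny caps (242,185) and (259,211), purple, green. The crops confirm the grey stoppers with gaps. Next I'll localise them.

```bash
cat > h.py <<'E'
import numpy as np,cv2
from scipy.spatial.transform import Rotation as R
from scipy.optimize import least_squares
cams={'scene':(np.array([[400.03936843,0,324.30961598],[0,400.03936843,201.19001109],[0,0,1]]),np.array([1240.13800208,-35.40227171,655.94326816]),[0.88517078,0.00658065,1.45940039]),
'top':(np.array([[483.17469863,0,316.48574641],[0,483.17469863,196.48300869],[0,0,1]]),np.array([356.06028847,4.65892148,1149.01635427]),[0.17418797,0.01138977,-1.58940661])}
def proj(n,P):
    K,e,rp=cams[n]; M=R.from_euler('xyz',rp).as_matrix()
    c=(np.atleast_2d(P)-e)@M; c=c*[1,-1,-1]; q=c@K.T; return q[:,:2]/q[:,2:]
def ray(n,uv,z):
    K,e,rp=cams[n]; M=R.from_euler('xyz',rp).as_matrix()
    d=M@(np.linalg.inv(K)@[uv[0],uv[1],1]*[1,-1,-1]); return e+d*(z-e[2])/d[2]
E
python3 - <<'E'
from h import *
T=lambda p:((np.array(p)+.5)/4.5-.5)+[290,150]
S=lambda p:((np.array(p)+.5)/5-.5)+[190,160]
ts=T([(174,69),(605,233),(500,522),(61,349)]); tc=T([(165,48),(627,223),(513,551),(40,365)])
ss=S([(571,433),(77,331),(675,210)])
# signs in rack frame (x toward +world x roughly, y left): image top = far? check
for z,n,p in ((30,'top',ts),):
    for q in p: print('screw',ray(n,q,z).round(1))
for q in ss: print('scene screw',ray('scene',q,30).round(1))
for nm,z,t,s in (('short',76,(522,264),(186,218)),('mid',96,(317,345),(407,113)),('tall',116,(163,285),(567,108))):
    print(nm,ray('top',T(t),z).round(1),ray('scene',S(s),z).round(1))
sg=np.array([(1,1),(1,-1),(-1,-1),(-1,1)])
def res(p):
    x,y,a,ix,iy=p; Rz=R.from_euler('z',a).as_matrix()
    f=lambda hx,hy:(np.c_[sg*[hx,hy],np.full(4,30)])@Rz.T+[x,y,0]
    sc=f(ix,iy); co=f(90,130)
    return np.r_[(proj('top',sc)-ts).ravel(),(proj('top',co)-tc).ravel(),(proj('scene',sc)[[0,1,3]]-ss).ravel()]
o=least_squares(res,[420,-60,.35 if 0 else -.35,80,120],loss='soft_l1'); 
print(o.x.round(3),res(o.x).round(1))
x,y,a=o.x[:3];Rz=R.from_euler('z',a).as_matrix()
for nm,p in (('short',(40,-80)),('mid',(-40,0)),('tall',(-40,80)),('sa',(40,0)),('sb',(-40,-80))): print(nm,(Rz@[*p,0]+[x,y,0]).round(1))
E
```

```text
screw [628.8 -15.7  30. ]
screw [ 536.3 -237.9   30. ]
screw [ 388.5 -176.1   30. ]
screw [481.4  46.1  30. ]
scene screw [627.4 -15.9  30. ]
scene screw [ 535.5 -237.5   30. ]
scene screw [480.9  46.1  30. ]
short [ 514.1 -185.8   76. ] [ 515.8 -182.1   76. ]
mid [473.4 -80.8  96. ] [474.4 -79.5  96. ]
tall [501.6  -6.5 116. ] [506.7  -5.7 116. ]
[507.971 -96.085  -6.677  79.868 120.279] [-0.   0.4 -0.   0.3  0.2  0.2  0.2  0.4 -0.3 -0.3  0.5  0.  -0.2 -0.5
 -0.6 -0.6  0.1  0.1 -0.2  0.1 -0.2 -0.1]
short [ 514.2 -185.3    0. ]
mid [471.  -80.7   0. ]
tall [501.7  -6.9   0. ]
sa [ 544.9 -111.4    0. ]
sb [ 440.4 -154.6    0. ]
```

```bash
cat > g.py <<'E'
import sys; from h import *; from rig import r
def go(*t):
    s=r.sense(); M=R.from_euler('xyz',s['tcp_rot']).as_matrix(); p=np.array(s['eef_pos'])
    tip=p+M[:,2]*r.nose_length
    print('t',round(s['clock'],2),'tip',tip.round(1),'F',np.round(s['contact_force'],2),'open',round(s['opening'],2),'q',np.round(s['qpos'],2))
    print('shift m',((np.array(t)-tip)@M/1000).round(4))
if len(sys.argv)>3: go(*map(float,sys.argv[1:4]))
E
python3 g.py 514.5 -185 180; python3 g.py 514.5 -185 100
```

```text
t 0.1 tip [255.7 569.8 230.6] F [0.6  0.28 0.73] open 1.0 q [ 1.15  0.35  1.63 -0.    1.16 -0.  ]
shift m [-0.5451 -0.5826  0.0514]
t 0.1 tip [255.7 569.8 230.6] F [0.6  0.28 0.73] open 1.0 q [ 1.15  0.35  1.63 -0.    1.16 -0.  ]
shift m [-0.5451 -0.5825  0.1314]
```

>>> carry_out(
  steps=[
    [[0,-0.545,-0.582,0.03,0],[0,-0.545,-0.582,0.03,0],[0,-0.545,-0.582,0.03,0],[0,-0.545,-0.582,0.03,0],[0,-0.545,-0.582,0.03,0],[0,-0.545,-0.582,0.03,0],[0,-0.545,-0.582,0.03,0],[0,-0.545,-0.582,0.03,0]],
  ],
)

```text
clock: 0.9
eef_pos: [385.6, 190.2, 389.6]
tcp_rot: [-3.14, 0.0, 2.72]
contact_force: [0.9, 0.7, 0.6]
opening: 0.001
```

```bash
python3 g.py 514.5 -185 180
```

```text
t 0.9 tip [385.6 190.  216.2] F [0.92 0.74 0.56] open 0.0 q [ 0.46  0.06  2.04 -0.    1.04 -0.69]
shift m [-0.271  -0.2895  0.0366]
```

>>> carry_out(
  steps=[
    [[0,-0.271,-0.289,0.036,0],[0,-0.271,-0.289,0.036,0],[0,-0.271,-0.289,0.036,0],[0,-0.271,-0.289,0.036,0],[0,-0.271,-0.289,0.036,0],[0,-0.271,-0.289,0.036,0],[0,-0.271,-0.289,0.036,0],[0,-0.271,-0.289,0.036,0]],
  ],
)

```text
clock: 1.7
eef_pos: [514.9, -186.6, 353.6]
tcp_rot: [-3.141, -0.0, 2.72]
contact_force: [2.0, 0.5, -0.9]
opening: -0.001
```

```bash
python3 g.py 514.5 -185 100
```

```text
t 1.7 tip [ 514.8 -186.7  180.2] F [ 2.03  0.55 -0.94] open -0.0 q [-0.35  0.29  1.85 -0.    1.   -1.5 ]
shift m [0.0009 0.0015 0.0802]
```

>>> carry_out(
  steps=[
    [[0,0.001,0.001,0.04,0],[0,0.001,0.0015,0.07,0],[0,0.001,0.0015,0.09,0],[0,0.001,0.0015,0.09,0],[0,0.001,0.0015,0.09,0],[0,0.001,0.0015,0.09,0]],
  ],
)

```text
clock: 2.3
eef_pos: [515.1, -185.0, 264.9]
tcp_rot: [-3.141, 0.002, 2.72]
contact_force: [0.9, 1.3, 1.7]
opening: -0.0
```

```bash
python3 g.py 514.5 -185 77
python3 - <<'E'
from rig import grab_frame
import cv2
for n in('wrist','scene'):
    f=grab_frame(n); im=f['image'][:,:,::-1]
    if n=='scene': im=cv2.resize(im[150:260,190:350],None,fx=5,fy=5,interpolation=cv2.INTER_CUBIC)
    cv2.imwrite(f'pics/{n}1.png',im)
E
```

```text
t 2.3 tip [ 515.3 -185.3   91.5] F [0.88 1.32 1.73] open -0.0 q [-0.35  0.41  1.91 -0.    0.82 -1.5 ]
shift m [ 0.0009 -0.0001  0.0145]
```

View pics/wrist1.png

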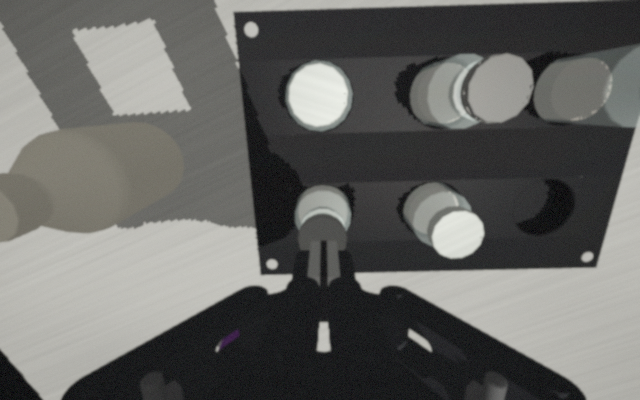

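View pics/scene1.png

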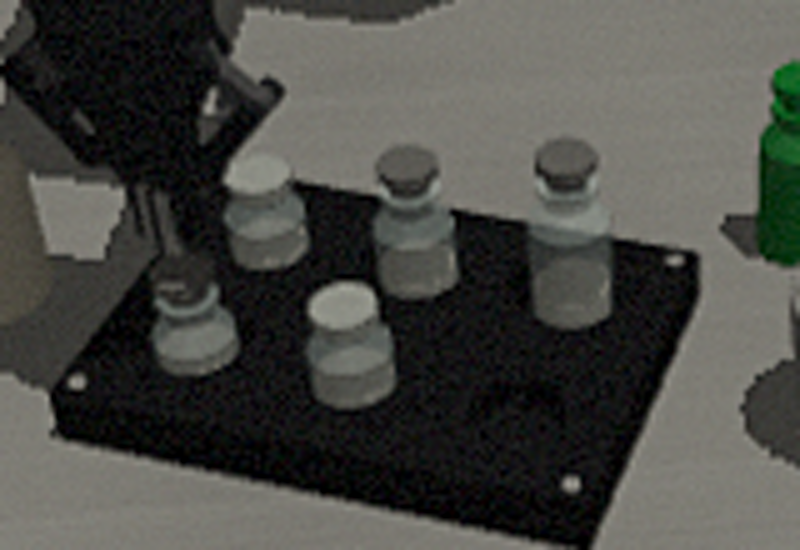

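The wrist view shows the shut fingertips centred over the short grey stopper (322,235). The scene view agrees. I'm lowering in small steps and reading the force.

>>> carry_out(
  steps=[
    [[0,0.001,0,0.006,0],[0,0.001,0,0.012,0],[0,0.001,0,0.0135,0],[0,0.001,0,0.0135,0],[0,0.001,0,0.0135,0]],
  ],
)

```text
clock: 2.9
eef_pos: [514.2, -184.5, 251.3]
tcp_rot: [-3.141, 0.002, 2.72]
contact_force: [0.4, 0.2, -0.3]
opening: 0.001
```

```bash
python3 g.py 514.5 -185 74; sed -n 1,5p /dev/null; python3 -c "
from h import *
print(ray('top',(463,245),120))"
```

```text
t 2.9 tip [ 514.4 -184.8   77.9] F [ 0.4   0.24 -0.32] open 0.0 q [-0.35  0.43  1.92 -0.    0.79 -1.5 ]
shift m [-0.0002 -0.0001  0.0039]
[ 426.63424791 -295.28112055  120.        ]
```

Now 1 mm rows, going 6 mm at most.

>>> carry_out(
  steps=[
    [[0,0,0,0.001,0],[0,0,0,0.002,0],[0,0,0,0.003,0],[0,0,0,0.004,0],[0,0,0,0.005,0],[0,0,0,0.006,0],[0,0,0,0.006,0]],
  ],
)

```text
clock: 3.6
eef_pos: [514.2, -184.6, 245.3]
tcp_rot: [-3.141, 0.002, 2.72]
contact_force: [-0.2, 0.3, 1.5]
opening: 0.0
```

```bash
python3 g.py 514.5 -185 69
```

```text
t 3.6 tip [ 514.5 -184.9   71.9] F [-0.23  0.25  1.47] open 0.0 q [-0.35  0.44  1.93 -0.    0.77 -1.5 ]
shift m [-0.0001 -0.0001  0.0029]
```

>>> carry_out(
  steps=[
    [[0,0,0,0.001,0],[0,0,0,0.002,0],[0,0,0,0.003,0],[0,0,0,0.003,0]],
  ],
)

```text
clock: 4.0
eef_pos: [514.2, -184.6, 242.2]
tcp_rot: [-3.141, 0.002, 2.72]
contact_force: [-0.6, 0.0, 2.1]
opening: -0.002
```

```bash
python3 g.py 514.5 -185 67;python3 - <<'E'
from rig import grab_frame
import cv2
f=grab_frame('scene'); im=f['image'][:,:,::-1]
cv2.imwrite('pics/s2.png',cv2.resize(im[180:245,200:290],None,fx=8,fy=8,interpolation=cv2.INTER_CUBIC))
E
```

```text
t 4.0 tip [ 514.5 -184.9   68.8] F [-0.64  0.04  2.09] open -0.0 q [-0.35  0.44  1.93 -0.    0.77 -1.5 ]
shift m [-0.0001 -0.0001  0.0018]
```

View pics/s2.png

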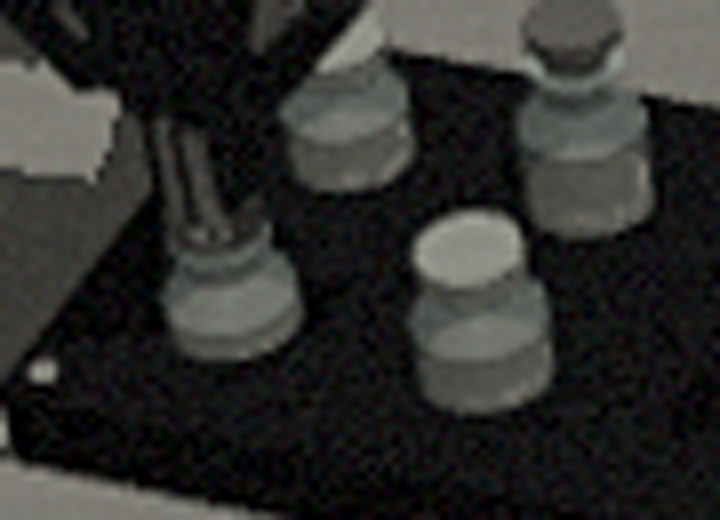

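The stopper is moving down under the fingers, and the friction level reads about 2–3 N. Continuing.

>>> carry_out(
  steps=[
    [[0,0,0,0.001,0],[0,0,0,0.002,0],[0,0,0,0.002,0],[0,0,0,0.002,0]],
  ],
)

```text
clock: 4.45
eef_pos: [514.2, -184.6, 240.2]
tcp_rot: [-3.141, 0.002, 2.72]
contact_force: [-1.1, 0.1, 1.4]
opening: 0.0
```

```bash
python3 g.py 514.5 -185 67
```

```text
t 4.45 tip [ 514.5 -184.9   66.8] F [-1.08  0.08  1.39] open 0.0 q [-0.35  0.45  1.93 -0.    0.76 -1.5 ]
shift m [-0.0001 -0.0001 -0.0002]
```

>>> carry_out(
  steps=[
    [[0,0,0,0.001,0],[0,0,0,0.001,0],[0,0,0,0.001,0]],
  ],
)

```text
clock: 4.75
eef_pos: [514.3, -184.6, 239.3]
tcp_rot: [-3.141, 0.002, 2.72]
contact_force: [-0.6, -0.1, 4.6]
opening: -0.002
```

>>> carry_out(
  steps=[
    [[0,0,0,0.0005,0],[0,0,0,0.0005,0],[0,0,0,0.0005,0]],
  ],
)

```text
clock: 5.05
eef_pos: [514.3, -184.6, 238.9]
tcp_rot: [-3.141, 0.002, 2.72]
contact_force: [-1.4, 0.7, 5.2]
opening: -0.006
```

>>> carry_out(
  steps=[
    [[0,0,0,0.0005,0],[0,0,0,0.0005,0],[0,0,0,0.0005,0]],
  ],
)

```text
clock: 5.35
eef_pos: [514.3, -184.6, 238.7]
tcp_rot: [-3.141, 0.002, 2.72]
contact_force: [-1.8, 0.5, 6.4]
opening: -0.001
```

>>> carry_out(
  steps=[
    [[0,0,0,0.0005,0],[0,0,0,0.0005,0],[0,0,0,0.0005,0]],
  ],
)

```text
clock: 5.65
eef_pos: [514.3, -184.6, 238.5]
tcp_rot: [-3.141, 0.002, 2.72]
contact_force: [-2.5, 0.8, 8.1]
opening: 0.0
```

>>> carry_out(
  steps=[
    [[0,0,0,0.0007,0],[0,0,0,0.0007,0],[0,0,0,0.0007,0]],
  ],
)

```text
clock: 5.95
eef_pos: [514.3, -184.6, 238.2]
tcp_rot: [-3.141, 0.002, 2.72]
contact_force: [-3.0, 1.1, 9.2]
opening: 0.001
```

```bash
python3 g.py 514.5 -185 67
```

```text
t 5.95 tip [ 514.6 -184.9   64.8] F [-3.01  1.08  9.16] open 0.0 q [-0.35  0.45  1.93 -0.    0.76 -1.5 ]
shift m [ 0.0001 -0.0001 -0.0022]
```

At 9.2 N the tip is at 64.8 mm. A home stopper top at 67 mm less 2.3 mm of give predicts 64.7 mm, so it's home. I'm lifting off and heading for the middle vial.

>>> carry_out(
  steps=[
    [[0,0,0,-0.005,0],[0,0,0,-0.03,0],[0,0,0,-0.08,0],[0,0,0,-0.1,0],[0,0,0,-0.1,0],[0,0,0,-0.1,0]],
  ],
)

```text
clock: 6.55
eef_pos: [513.9, -184.3, 337.9]
tcp_rot: [-3.141, 0.003, 2.72]
contact_force: [0.1, 0.2, -0.9]
opening: -0.001
```

```bash
python3 g.py 472 -80.5 150;python3 - <<'E'
from rig import grab_frame
import cv2
f=grab_frame('scene'); im=f['image'][:,:,::-1]
cv2.imwrite('pics/s3.png',cv2.resize(im[165:250,200:340],None,fx=5.5,fy=5.5,interpolation=cv2.INTER_CUBIC))
f=grab_frame('wrist'); cv2.imwrite('pics/w3.png',f['image'][:,:,::-1])
E
```

```text
t 6.55 tip [ 514.2 -184.7  164.5] F [ 0.09  0.23 -0.9 ] open -0.0 q [-0.35  0.31  1.87 -0.    0.97 -1.5 ]
shift m [0.0812 0.0778 0.0142]
```

View pics/s3.png

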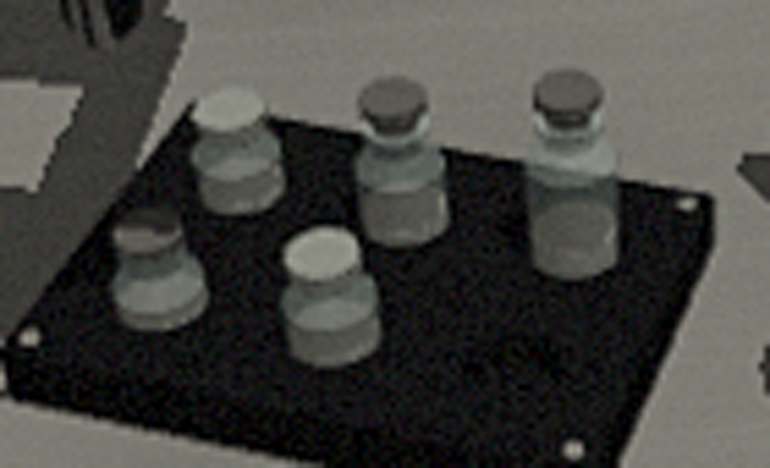

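View pics/w3.png

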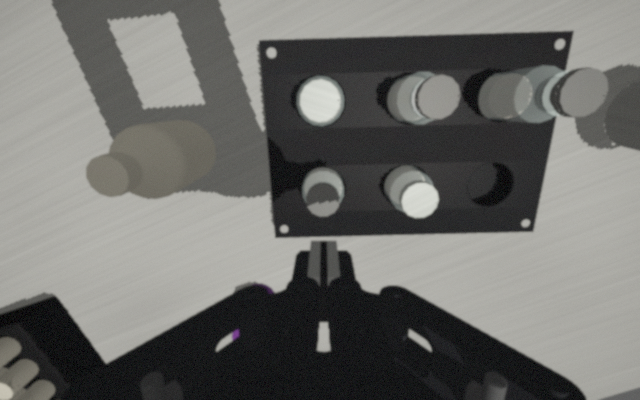

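The short stopper now sits with no gap: scene crop (150,230), wrist view (322,190), vial upright. Next is the middle vial.

>>> carry_out(
  steps=[
    [[0,0.04,0.038,0.007,0],[0,0.081,0.078,0.014,0],[0,0.081,0.078,0.014,0],[0,0.081,0.078,0.014,0],[0,0.081,0.078,0.045,0],[0,0.081,0.078,0.05,0],[0,0.081,0.078,0.05,0],[0,0.081,0.078,0.05,0]],
  ],
)

```text
clock: 7.45
eef_pos: [472.0, -80.6, 287.0]
tcp_rot: [-3.14, -0.0, 2.719]
contact_force: [0.2, -0.3, 1.1]
opening: -0.002
```

```bash
python3 g.py 472 -80.5 98;python3 - <<'E'
from rig import grab_frame
import cv2
f=grab_frame('wrist'); cv2.imwrite('pics/w4.png',f['image'][:,:,::-1])
E
```

```text
t 7.45 tip [471.9 -80.8 113.6] F [ 0.2  -0.34  1.05] open -0.0 q [-0.17  0.29  2.04 -0.    0.81 -1.32]
shift m [0.     0.0003 0.0156]
```

View pics/w4.png

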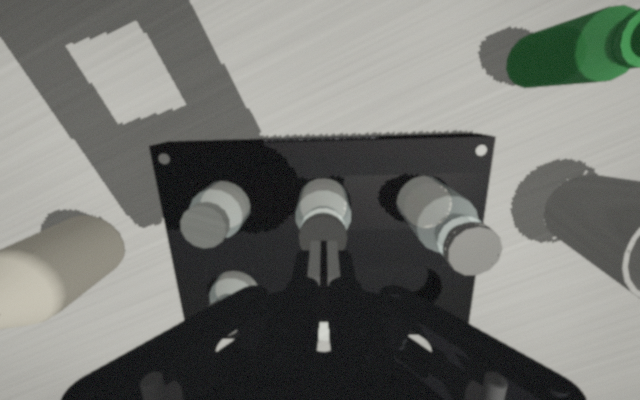

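The fingertips are centred over the middle grey stopper (323,232). Lowering to about 98 mm, then on in 1 mm rows.

>>> carry_out(
  steps=[
    [[0,0,0,0.01,0],[0,0,0,0.0155,0],[0,0,0,0.0155,0],[0,0,0,0.0155,0]],
  ],
)

```text
clock: 7.9
eef_pos: [472.0, -80.5, 271.6]
tcp_rot: [-3.141, 0.0, 2.719]
contact_force: [0.2, 0.6, -0.1]
opening: 0.001
```

>>> carry_out(
  steps=[
    [[0,0,0,0.001,0],[0,0,0,0.002,0],[0,0,0,0.003,0],[0,0,0,0.004,0],[0,0,0,0.005,0],[0,0,0,0.006,0],[0,0,0,0.006,0]],
  ],
)

```text
clock: 8.6
eef_pos: [472.1, -80.5, 265.6]
tcp_rot: [-3.141, 0.0, 2.719]
contact_force: [0.1, 0.0, 2.7]
opening: 0.001
```

```bash
python3 g.py 472 -80.5 87
```

```text
t 8.6 tip [472.1 -80.7  92.2] F [0.06 0.01 2.65] open 0.0 q [-0.17  0.32  2.06 -0.    0.76 -1.32]
shift m [0.0001 0.0002 0.0052]
```

>>> carry_out(
  steps=[
    [[0,0,0,0.001,0],[0,0,0,0.002,0],[0,0,0,0.003,0],[0,0,0,0.004,0],[0,0,0,0.005,0],[0,0,0,0.005,0]],
  ],
)

```text
clock: 9.2
eef_pos: [472.1, -80.5, 260.4]
tcp_rot: [-3.141, 0.0, 2.719]
contact_force: [-0.7, 0.5, 2.0]
opening: 0.002
```

>>> carry_out(
  steps=[
    [[0,0,0,0.001,0],[0,0,0,0.001,0],[0,0,0,0.001,0]],
  ],
)

```text
clock: 9.5
eef_pos: [472.1, -80.5, 259.5]
tcp_rot: [-3.141, 0.0, 2.719]
contact_force: [-0.8, 0.9, 4.7]
opening: 0.001
```

>>> carry_out(
  steps=[
    [[0,0,0,0.0005,0],[0,0,0,0.0005,0],[0,0,0,0.0005,0]],
  ],
)

```text
clock: 9.8
eef_pos: [472.1, -80.5, 259.1]
tcp_rot: [-3.141, 0.0, 2.719]
contact_force: [-0.9, 0.9, 5.7]
opening: -0.001
```

>>> carry_out(
  steps=[
    [[0,0,0,0.0006,0],[0,0,0,0.0006,0],[0,0,0,0.0006,0]],
  ],
)

```text
clock: 10.1
eef_pos: [472.2, -80.5, 258.7]
tcp_rot: [-3.141, 0.001, 2.719]
contact_force: [-1.0, 1.3, 7.0]
opening: 0.004
```

>>> carry_out(
  steps=[
    [[0,0,0,0.0006,0],[0,0,0,0.0006,0],[0,0,0,0.0006,0]],
  ],
)

```text
clock: 10.4
eef_pos: [472.2, -80.6, 258.4]
tcp_rot: [-3.141, 0.001, 2.719]
contact_force: [-1.7, 0.6, 9.0]
opening: -0.0
```

>>> carry_out(
  steps=[
    [[0,0,0,0.0006,0],[0,0,0,0.0006,0],[0,0,0,0.0006,0]],
  ],
)

```text
clock: 10.7
eef_pos: [472.2, -80.6, 258.1]
tcp_rot: [-3.141, 0.001, 2.719]
contact_force: [-2.2, 1.1, 8.5]
opening: -0.001
```

At about 9 N the tip is at 84.7 mm, against 84.8 mm expected, so the middle one is home. Lifting.

>>> carry_out(
  steps=[
    [[0,0,0,-0.005,0],[0,0,0,-0.03,0],[0,0,0,-0.07,0],[0,0,0,-0.07,0],[0,0,0,-0.07,0]],
  ],
)

```text
clock: 11.2
eef_pos: [472.3, -80.5, 328.7]
tcp_rot: [-3.141, 0.003, 2.719]
contact_force: [0.0, -0.6, -1.5]
opening: -0.003
```

```bash
python3 g.py 502.5 -6.5 140;python3 - <<'E'
from rig import grab_frame
import cv2
f=grab_frame('scene'); im=f['image'][:,:,::-1]
cv2.imwrite('pics/s5.png',cv2.resize(im[165:250,200:340],None,fx=5.5,fy=5.5,interpolation=cv2.INTER_CUBIC))
E
```

```text
t 11.2 tip [472.7 -80.8 155.3] F [ 0.05 -0.58 -1.47] open -0.0 q [-0.17  0.22  2.01 -0.    0.91 -1.32]
shift m [0.0033 0.08   0.0152]
```

View pics/s5.png

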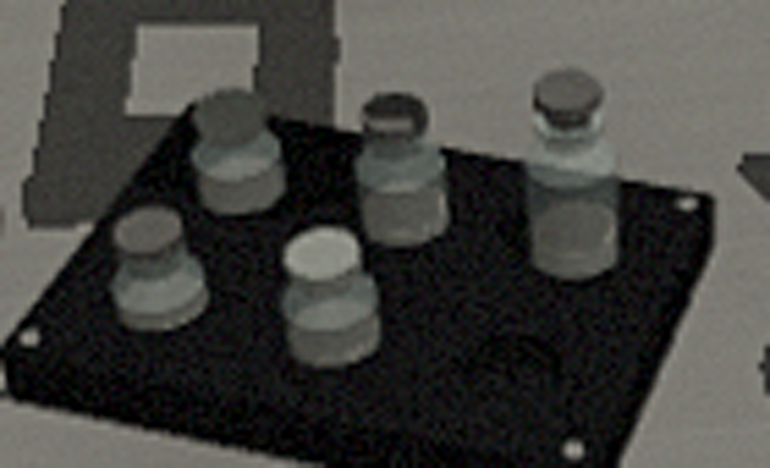

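The short (150,235) and middle (395,115) stoppers are both seated with no gap. Only the tall one (567,95) is still raised.

>>> carry_out(
  steps=[
    [[0,0.0015,0.04,0.005,0],[0,0.003,0.08,0.01,0],[0,0.003,0.08,0.015,0],[0,0.003,0.08,0.02,0],[0,0.003,0.08,0.02,0],[0,0.003,0.08,0.02,0]],
  ],
)

```text
clock: 11.85
eef_pos: [501.4, -7.1, 307.1]
tcp_rot: [-3.14, -0.001, 2.719]
contact_force: [-0.0, -0.2, 0.0]
opening: 0.002
```

```bash
python3 g.py 502.5 -6.5 118;python3 - <<'E'
from rig import grab_frame
import cv2
f=grab_frame('wrist'); cv2.imwrite('pics/w6.png',f['image'][:,:,::-1])
E
```

```text
t 11.85 tip [501.2  -7.3 133.7] F [-0.05 -0.19  0.01] open 0.0 q [-0.02  0.29  1.98 -0.    0.87 -1.16]
shift m [-0.0009  0.0013  0.0157]
```

View pics/w6.png

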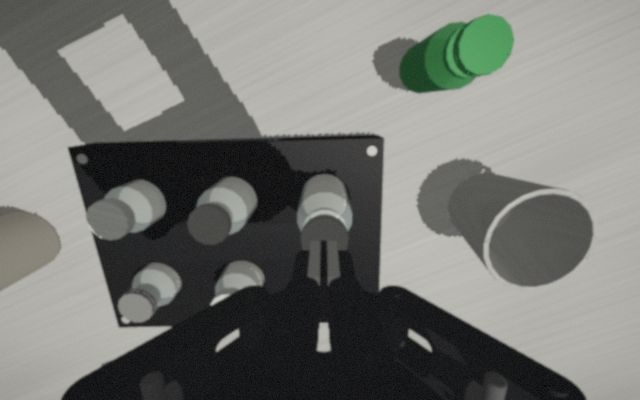

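The fingertips are centred over the tall stopper (324,230), with the beaker and green look-alike well clear.

>>> carry_out(
  steps=[
    [[0,-0.001,0.001,0.01,0],[0,-0.001,0.001,0.0155,0],[0,-0.001,0.001,0.0155,0],[0,-0.001,0.001,0.0155,0]],
  ],
)

```text
clock: 12.3
eef_pos: [502.8, -6.7, 291.7]
tcp_rot: [-3.14, -0.0, 2.718]
contact_force: [0.4, -0.3, -0.5]
opening: 0.004
```

>>> carry_out(
  steps=[
    [[0,0,0,0.001,0],[0,0,0,0.002,0],[0,0,0,0.003,0],[0,0,0,0.004,0],[0,0,0,0.005,0],[0,0,0,0.006,0],[0,0,0,0.006,0]],
  ],
)

```text
clock: 13.0
eef_pos: [502.8, -6.7, 285.7]
tcp_rot: [-3.14, -0.0, 2.718]
contact_force: [0.3, 0.9, 2.3]
opening: -0.001
```

```bash
python3 g.py 502.5 -6.5 107
```

```text
t 13.0 tip [502.7  -6.9 112.3] F [0.3  0.88 2.31] open -0.0 q [-0.02  0.32  1.99 -0.    0.83 -1.16]
shift m [0.0004 0.0003 0.0053]
```

>>> carry_out(
  steps=[
    [[0,0,0,0.001,0],[0,0,0,0.002,0],[0,0,0,0.003,0],[0,0,0,0.004,0],[0,0,0,0.005,0],[0,0,0,0.005,0]],
  ],
)

```text
clock: 13.6
eef_pos: [502.8, -6.7, 280.6]
tcp_rot: [-3.14, -0.0, 2.718]
contact_force: [-0.6, 0.4, 2.1]
opening: -0.002
```

>>> carry_out(
  steps=[
    [[0,0,0,0.001,0],[0,0,0,0.001,0],[0,0,0,0.001,0]],
  ],
)

```text
clock: 13.9
eef_pos: [502.9, -6.7, 279.6]
tcp_rot: [-3.14, -0.0, 2.718]
contact_force: [-0.3, 0.1, 3.1]
opening: -0.002
```

>>> carry_out(
  steps=[
    [[0,0,0,0.0006,0],[0,0,0,0.0006,0],[0,0,0,0.0006,0]],
  ],
)

```text
clock: 14.2
eef_pos: [502.9, -6.7, 279.1]
tcp_rot: [-3.14, -0.0, 2.718]
contact_force: [-0.9, -0.4, 4.9]
opening: 0.001
```

>>> carry_out(
  steps=[
    [[0,0,0,0.0006,0],[0,0,0,0.0006,0],[0,0,0,0.0006,0]],
  ],
)

```text
clock: 14.5
eef_pos: [503.0, -6.7, 278.7]
tcp_rot: [-3.14, 0.0, 2.718]
contact_force: [-0.1, 0.2, 6.3]
opening: 0.004
```

>>> carry_out(
  steps=[
    [[0,0,0,0.0006,0],[0,0,0,0.0006,0],[0,0,0,0.0006,0]],
  ],
)

```text
clock: 14.8
eef_pos: [503.1, -6.7, 278.5]
tcp_rot: [-3.14, 0.0, 2.718]
contact_force: [-1.1, 0.1, 6.9]
opening: -0.005
```

>>> carry_out(
  steps=[
    [[0,0,0,0.0006,0],[0,0,0,0.0006,0],[0,0,0,0.0006,0]],
  ],
)

```text
clock: 15.1
eef_pos: [503.2, -6.7, 278.3]
tcp_rot: [-3.141, 0.001, 2.718]
contact_force: [-2.1, -0.5, 9.1]
opening: -0.004
```

The tip is at 104.9 mm at 9.1 N, against 104.7 mm expected. Lifting clear, moving aside and checking.

>>> carry_out(
  steps=[
    [[0,0,0,-0.005,0],[0,0,0,-0.03,0],[0,0,0,-0.07,0],[0,0,0,-0.11,0],[0,0,0.03,-0.13,0],[0,0,0.08,-0.13,0],[0,0,0.13,-0.13,0],[0,0,0.18,-0.13,0]],
  ],
)

```text
clock: 15.9
eef_pos: [577.5, 159.1, 408.4]
tcp_rot: [-3.141, 0.001, 2.718]
contact_force: [1.6, -1.0, -0.4]
opening: 0.001
```

>>> carry_out(
  steps=[
    [[0,0,0.05,0,0],[0,0,0.1,0,0],[0,0,0.1,0,0],[0,0,0.1,0,0],[0,0,0.1,0,0]],
  ],
)

```text
clock: 16.4
eef_pos: [618.2, 249.6, 407.8]
tcp_rot: [-3.139, 0.001, 2.717]
contact_force: [0.3, 0.1, 0.7]
opening: 0.006
```

Run:
```python
from rig import r,grab_frame
import cv2,numpy as np
s=r.sense();print(s['clock'],s['eef_pos'],s['contact_force'])
f=grab_frame('scene'); im=f['image'][:,:,::-1]
cv2.imwrite('pics/s7.png',cv2.resize(im[155:270,150:390],None,fx=3.3,fy=3.3,interpolation=cv2.INTER_CUBIC))
f=grab_frame('top'); im=f['image'][:,:,::-1]
cv2.imwrite('pics/t7.png',cv2.resize(im[140:290,240:490],None,fx=3.2,fy=3.2,interpolation=cv2.INTER_CUBIC))
```

```text
16.4 [618.21267401 249.55811854 407.77803249] [0.30626647 0.0523172  0.70586913]
```

View pics/s7.png

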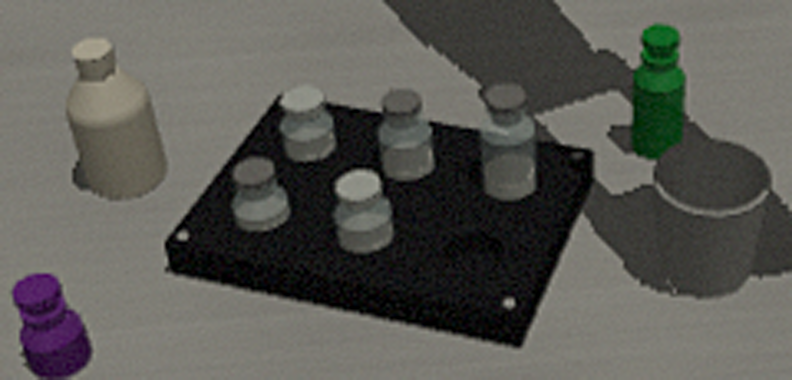

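View pics/t7.png

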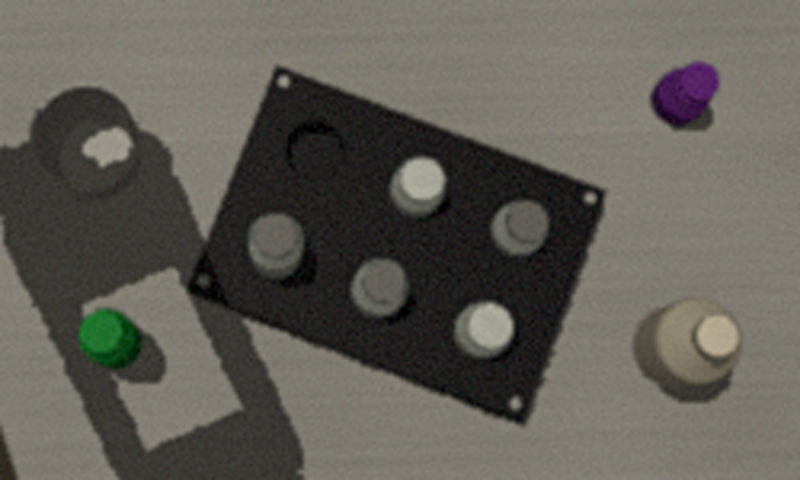

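All three stoppers sit on the glass with no gap: scene crop (255,175), (402,107), (505,100). Every vial is upright, the other objects are where they were, and the arm is clear.

```bash
python3 -c "
from rig import workorder
print(workorder.sign_off())"
```

```text
the job is handed in; nothing more can be done
None
```

I pressed all three grey stoppers home with the shut fingertips, in the order short, middle, tall, and handed the job in at about 16.5 s.

- **Seating:** each stopper slid at about 2–3 N, then the force climbed to about 9 N (9.2, 9.0 and 9.1 N, against the 20 N limit). At that point the fingertips were at 64.8, 84.7 and 104.9 mm, within 0.2 mm of what a home stopper should give.
- **Last pictures:** no gap shows under any stopper, and all five vials are upright in their pockets. The sealed vials, beaker, bottle and look-alikes are where they were, and the arm is clear.
- **Checks:** none failed or disagreed. The force readings carried roughly 1 N of noise.

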